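# Point out the bung and the open mould vent it belongs in

### The arm

A 7-joint arm with a two-finger parallel gripper is mounted at the origin on the work surface. World frame = base frame: x ahead of the robot, y to its left, z up, the work surface at z = 0. Lengths are in mm, angles in rad, forces in N, time in s.
With the tool pointing down it reaches from about 400 to 850 mm from the base axis. Payload 10.4 kg.
Tool frame: the origin (TCP) lies at the very end of the fingers, on their centre line; the grasp point (between the pads) lies 19 mm behind it (ctrl.hold_point_z is the distance from the TCP to the grasp point, in mm); y points along the fingers, z is the direction in which the jaws open and shut, and the axes are right-handed (so a half turn about y gives the same grasp; the last joint's range is limited). The gripper opens to 85 mm and grips with 20 to 120 N. Pads are 22 mm wide; open, the fingers measure 114 mm over their backs; the gripper's body (76 mm by 85 mm) begins 54 mm behind the grasp point. The pads swing forward as they close: fully open they stand 13 mm farther back than shut.
Start: joints at [-1.277, 0.332, -0.065, 1.46, 0.022, 1.35, -0.088], TCP at [194.692, 593.924, 231.338] pointing down, gripper open.
Joint ranges: [-2.6, 2.6], [-0.5, 2.12], [-1.47, 1.34], [0.16, 2.42], [-1.27, 4.41], [0.06, 2.06], [-2.6, 2.6]. Speed limits (rad/s): [2.22, 2.22, 2.79, 2.79, 3.14, 3.14, 3.14].

### API

Orientations are given as a unit quaternion [w, x, y, z].
In Python, from cell import ctrl gives the robot as it stands.
- The arm moves only by the tool move_arm, never from a script. Its argument "rows" is a list of rows, each a list of 3 entries, a list of its own where there are three numbers: the closure in counts, from 0 (fully open) to 255 (shut), then the shift along the tool's x, y, z normalised to -1 to 1, where 1 is 200 mm, then the turn about the tool's y normalised to -1 to 1, where 1 is 0.15 rad. A call has 1 to 12 rows; each row shifts and turns the commanded pose from where the row before left it, along the tool's axes as they then stand; what a row does not reach is not made up. A row lasts 1/10 s, in which the tool goes at most 50 mm and 8.59 degrees, less where a joint would pass 70% of its speed; a pose out of reach is approached as far as the arm can. A call with a number of a shift or a turn outside -1 to 1 is refused whole. A call with a gripper value outside its range is refused whole. The fingers move at their own pace and stop on an object; "force" is the grip in N (left out, the last holds). Time passes only in rows, so rows that do not move let the fingers close. It gives the time, the measured TCP pose, the force and the opening at its end, in the units of the state.
- ctrl.read_state(): the state, without advancing time (a new reading comes with each control period).
- ctrl.grab_frame(name): name is "scene" or "top" or "wrist"; returns (picture, depth): 480x640x3 uint8, blue, green, red; 480x640 float32, mm along the optical axis (not along the pixel's ray), 0 where there is no reading.
- ctrl.camera_info(name): a dict with "fovy" (degrees; the focal length in pixels is half the picture's height over the tangent of half this angle, whatever the lens; pixels are square), "cx", "cy" (the principal point, pixels), "k1" (the pictures are not rectified: a ray, as slopes to the right and down, at radius r is drawn at 1 + k1 r^2 times it, then the intrinsics apply), "xyz" and "orientation" of the camera in the world. Camera axes: x right, y down, z forward; pixel columns grow to the right and rows downward; lengths in mm; the calibration is good to about 2 mm. A picture is of the moment at which its call begins: read the wrist's pose just before it. camera_info takes no time and is no camera call; for the wrist camera it gives the pose at the moment of the call.
- ctrl.close_job(): hands the job in, once; it reports no verdict.
The state is a dict: "clock": time; "q": joint angles; "qvel": joint speeds; "tau": joint torques, N m; "ee_pos": TCP position; "ee_rot": TCP orientation; "contact_force": force on the tool from outside, world axes, zero at the start; "ft_torque": the same for the moment, N m; "width": finger opening in mm.
Only numpy, scipy, OpenCV 4.12 (cv2) and the standard library are available. Lean on these libraries where they do the work, as an engineer would, in place of code of your own. Each camera call takes 0.05 s, during which the arm holds its last target.

### The job

Show a workmate which bung goes where: point from above at the loose red bung in the tray, fingertips two or three centimetres above its middle, and hold steady for about two seconds, then point in the same way at the one open vent on top of the brown mould and hold again for about two seconds. Then draw your hand back well clear, more than 15 cm from both. Touch, move or lift nothing, and do not bring your fingertips down over any other bung or any vent that is already stopped.

Things in the scene. Friction and masses are not known exactly. Their poses are not given: they have to be found in the camera images.
- red_bung_top (a point): centre of the top face of the loose red rubber bung, a tapered stopper 29 mm across at the top, 24 mm at the foot, 30 mm tall, standing narrow end down in one of the three compartments of the tray, its top 35 mm above the bench; z is up. Leave it where it stands. It is the same size and colour as the bungs already in the mould
- vent_mouth (a point): centre of the mouth of the one open vent: a bare aluminium collar 36 mm across outside and 28 mm inside, seen dark within, standing 14 mm above the top of the mould tube; the mouth is 136 mm above the bench; z is up. It is one of five alike in a row, 60 mm apart, along the top of the tube (which one is open varies)
- fitted1_top (a point): centre of the top face of a red bung, 29 mm across, pushed firmly into one of the other four vents; its top is 14 mm above the vent's mouth, 150 mm above the bench
- fitted2_top (a point): centre of the top face of a red bung, 29 mm across, pushed firmly into one of the other four vents; its top is 14 mm above the vent's mouth, 150 mm above the bench
- fitted3_top (a point): centre of the top face of a red bung, 29 mm across, pushed firmly into one of the other four vents; its top is 14 mm above the vent's mouth, 150 mm above the bench
- fitted4_top (a point): centre of the top face of a red bung, 29 mm across, pushed firmly into one of the other four vents; its top is 14 mm above the vent's mouth, 150 mm above the bench
- black_bung_top (a point): centre of the top face of the loose black rubber bung, a tapered stopper 40 mm across at the top, 34 mm at the foot, 34 mm tall, standing narrow end down in one of the three compartments of the tray, its top 39 mm above the bench; z is up. Leave it where it stands
- yellow_bung_top (a point): centre of the top face of the loose yellow rubber bung, a tapered stopper 23 mm across at the top, 19 mm at the foot, 26 mm tall, standing narrow end down in one of the three compartments of the tray, its top 31 mm above the bench; z is up. Leave it where it stands
- mould: brown two-part tube mould, fixed, level along its own y axis on timber saddles and a dark wooden base 110 x 400 mm: tube 84 mm across, top 122 mm above the bench, 440 mm long over its end plates (104 mm across, tops at 132 mm), bolted side flanges 122 mm across, brass spout on the -y end. Origin on the bench under its middle; vents at x = 0, y = -120, -60, 0, 60, 120 mm in its frame
- tray: shallow wooden sorting tray, fixed, 80 (x) x 260 (y) x 22 mm high, walls and floor 5 mm, three compartments side by side along its y axis; origin under its centre. It lies between the robot and the mould
- red_bung: the loose red bung, origin at the centre of its foot
- black_bung: the loose black bung, origin at the centre of its foot
- yellow_bung: the loose yellow bung, origin at the centre of its foot
- jar: glass jar with a red screw lid, 70 mm across and 105 mm tall, standing left of the tray; origin under its centre. Leave alone
- tape: yellow and black tape measure, 35 x 64 x 70 mm high, standing right of the tray; origin under its centre. Leave alone
- marker: red marker pen with a green cap, 130 mm long, 15 mm thick, lying on the bench left of the mould; origin under its middle, x along it. Leave alone
- sander: cork sanding block with a dark red sole, 110 x 65 x 26 mm, on the bench far right; origin under its centre. Leave alone

How it is judged:
By the outcome, as a careful person would: the job done as asked, in the order asked, and still so for the second after the job is handed in, with the robot touching nothing.
It also fails if it takes over 40 s, if anything falls off the work surface, if the arm or the gripper's body presses on something with over 40 N, if the wrist force passes 120 N, or if a joint passes its speed limit or range.

## Working session

There is one attempt and no reset: what is moved stays moved. The work goes in short steps, Python scripts to look and compute and a tool call to move; the robot and the scene stay as the last step left them, time stands still between calls to the robot, and variables do not carry over. Pictures are saved under pics/ and viewed, and the job is handed in when it is done.

Besides the shell and the picture viewer there is one more tool, called after ">>>" by a JSON object that holds its "api" and its "payload". move_arm: Moves the arm, as the interface text tells. Scaled input: -1 to 1 covers 200 mm each way for a shift and 0.15 rad each way for a turn. Its arguments: {"type":"object","properties":{"rows":{"type":"array"},"force":{"type":"number"}},"required":["rows"]}

```bash
mkdir -p pics; ls; python3 - <<'E'
from cell import ctrl
import cv2
s=ctrl.read_state()
for k in s: print(k,s[k])
for n in("scene","top"):
    print(n,ctrl.camera_info(n))
    p,d=ctrl.grab_frame(n); cv2.imwrite(f"pics/{n}1.png",p)
    import numpy as np; np.save(f"pics/{n}1.npy",d); print((d>0).mean())
E
```

```text
pics
clock 0.0
q [-1.27658632  0.33287594 -0.06471361  1.46096668  0.02159484  1.34991053
 -0.08847181]
qvel [ 0.00089479 -0.00034182  0.00015264 -0.00301323 -0.00024219  0.00144938
  0.00147747]
tau [-5.52236779e-04 -6.25460029e+01  4.85985330e-02 -3.91595829e+01
  1.60948624e-02  1.00940405e-02 -1.72920590e-06]
ee_pos [194.58539475 593.52526346 230.50132783]
ee_rot [-0.69774273  0.69877155 -0.11158063  0.11145922]
contact_force [-0.45841219 -0.73422034  0.53508368]
ft_torque [ 0.00919049  0.02825428 -0.04195598]
width 85.44241596811493
scene {'fovy': 54.28354904001307, 'cx': 313.76471228305587, 'cy': 247.49040165181458, 'k1': -0.0023086965371927367, 'xyz': array([1039.17425845,  332.61495332, 1001.96755756]), 'orientation': array([-0.13315713,  0.43280511,  0.85401337, -0.25614463])}
0.9959375
top {'fovy': 50.15154797871833, 'cx': 319.67262943920747, 'cy': 234.0621485330656, 'k1': -0.08325669538077878, 'xyz': array([ 338.82480255,  -18.02637248, 1415.94273212]), 'orientation': array([-0.05480237,  0.71229815, -0.69734728,  0.05774799])}
0.9959993489583333
```

View pics/scene1.png

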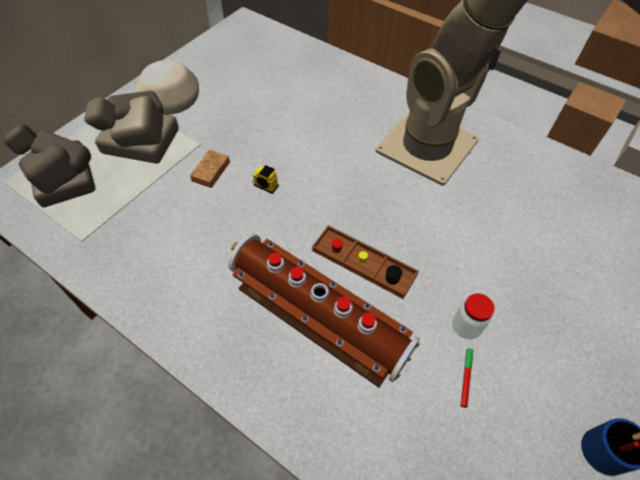

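View pics/top1.png

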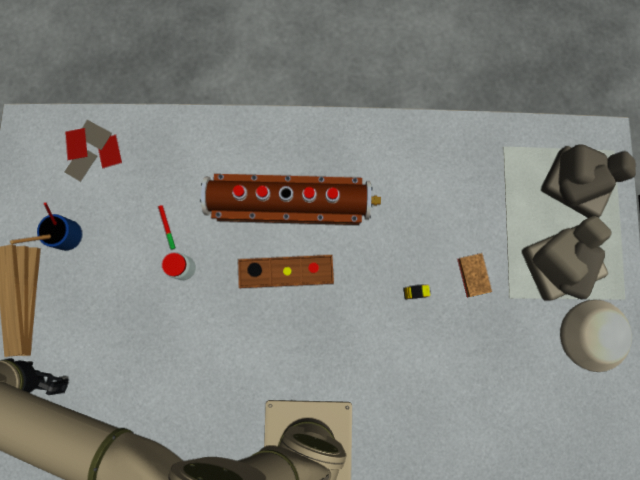

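The middle vent is the open one, at top (287,193) and scene (320,291). The loose red bung is at top (314,268) and scene (337,244). Next I'll locate both precisely from the two cameras.

```bash
cat > h.py <<'E'
import numpy as np,cv2
from cell import ctrl
from scipy.spatial.transform import Rotation as R
def K(c):
    f=240/np.tan(np.radians(c['fovy'])/2); return np.array([[f,0,c['cx']],[0,f,c['cy']],[0,0,1.]])
def rot(q): return R.from_quat(np.roll(q,-1)).as_matrix()
def onz(c,uv,z):
    p=cv2.undistortPointsIter(np.array([[uv]],float),K(c),np.array([c['k1'],0,0,0,0]),None,None,(3,100,1e-12))[0,0]
    d=rot(c['orientation'])@np.r_[p,1]; o=np.array(c['xyz']); return o+d*(z-o[2])/d[2]
def ond(c,uv,dep):
    p=cv2.undistortPointsIter(np.array([[uv]],float),K(c),np.array([c['k1'],0,0,0,0]),None,None,(3,100,1e-12))[0,0]
    return np.array(c['xyz'])+rot(c['orientation'])@(np.r_[p,1]*dep)
E
python3 - <<'E'
from h import *
np.set_printoptions(precision=1,suppress=True)
for n in("top","scene"):
    c=ctrl.camera_info(n);im=cv2.imread(f"pics/{n}1.png");d=np.load(f"pics/{n}1.npy")
    b,g,r=[im[...,i].astype(int) for i in range(3)]
    m=((r>150)&(g<90)&(b<90)).astype(np.uint8)
    k,l,st,ce=cv2.connectedComponentsWithStats(m)
    print(n)
    for i in range(1,k):
        if 15<st[i,4]<400:
            u,v=ce[i]; dd=np.median(d[l==i]); print("red",ce[i],st[i,2:],onz(c,ce[i],35),onz(c,ce[i],150),"depth",ond(c,ce[i],dd))
    y=((r>150)&(g>150)&(b<90)).astype(np.uint8)
    k,l,st,ce=cv2.connectedComponentsWithStats(y)
    for i in range(1,k):
        if st[i,4]>15: print("yel",ce[i],onz(c,ce[i],31),ond(c,ce[i],np.median(d[l==i])))
    u0,v0=(287,193) if n=="top" else (320,291)
    big=cv2.resize(im[v0-60:v0+90,u0-100:u0+100],None,fx=4,fy=4,interpolation=cv2.INTER_CUBIC);cv2.imwrite(f"pics/{n}_z.png",big)
E
```

```text
top
red [238.  189.9] [11  9 79] [679.7 207.3  35. ] [651.3 188.5 150. ] depth [651.8 188.8 148.1]
red [261.4 190.6] [11 10 84] [679.  142.2  35. ] [650.6 128.9 150. ] depth [651.2 129.1 147.8]
red [308.7 191.9] [12  9 81] [678.2  11.4  35. ] [649.9   9.  150. ] depth [650.4   9.  148. ]
red [332.3 192.6] [11 10 84] [677.6 -54.   35. ] [649.4 -51.  150. ] depth [649.9 -51.1 148.2]
red [164.  218.5] [11 28 90] [594.9 408.5  35. ] [573.6 373.  150. ] depth [599.4 416.   10.8]
red [313.2 267.2] [10 10 77] [469.7  -5.9  35. ] [458.8  -6.9 150. ] depth [469.8  -5.9  33.6]
yel [286.8 270.9] [458.7  65.2  31. ] [458.9  65.3  28.9]
yel [426.  290.1] [ 414.2 -312.    31. ] [ 412.5 -305.4   62.2]
scene
red [336.7 242. ] [12  9 87] [470.8  -4.9  35. ] [538.4  35.2 150. ] depth [470.9  -4.8  35.2]
red [274.3 257.5] [ 13  10 110] [ 599.  -101.6   35. ] [651.3 -50.  150. ] depth [651.6 -49.7 150.6]
red [296.4 272. ] [ 14  11 116] [599.4 -33.2  35. ] [651.7  10.3 150. ] depth [651.7  10.3 150. ]
red [343.2 302.5] [ 14  12 134] [600.4 102.8  35. ] [652.6 130.2 150. ] depth [652.7 130.2 150.2]
red [368.3 318.7] [ 14  13 139] [600.6 171.2  35. ] [652.8 190.4 150. ] depth [653.  190.5 150.4]
red [465.2 385.8] [  9  38 207] [609.9 415.4  35. ] [660.9 405.6 150. ] depth [600.5 417.2  13.8]
yel [258.2 170.1] [ 398.3 -320.9   31. ] [ 419.1 -299.6   62.6]
yel [362.9 254.7] [461.2  67.3  31. ] [461.   67.1  30.6]
```

View pics/top_z.png

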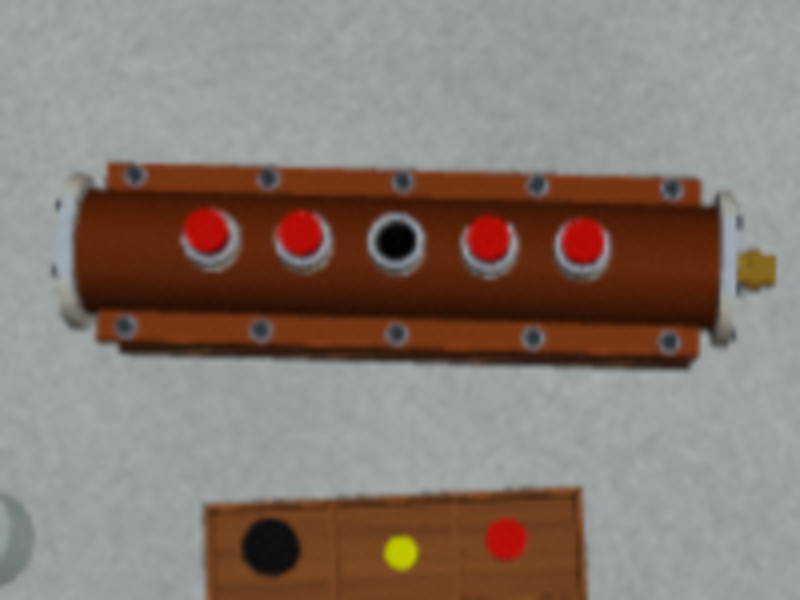

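View pics/scene_z.png

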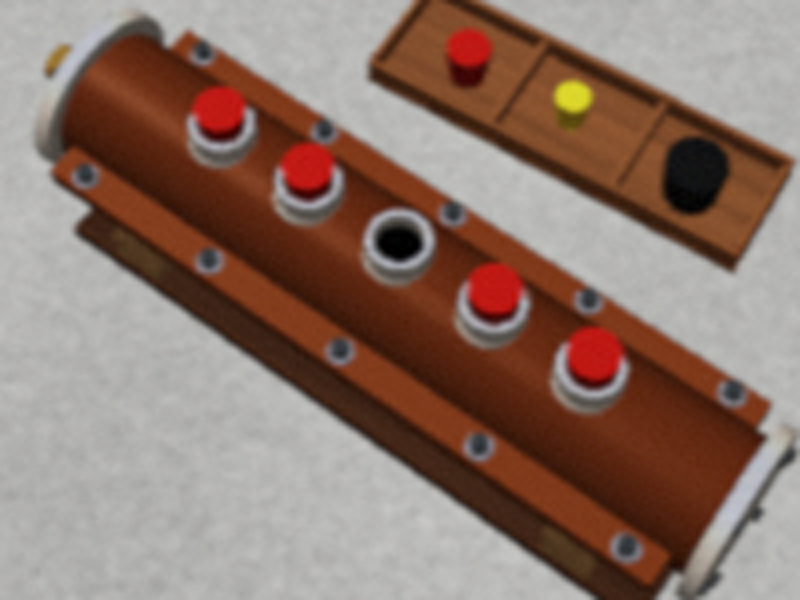

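```bash
python3 - <<'E'
from h import *
np.set_printoptions(precision=3,suppress=True)
s=ctrl.read_state();M=rot(s['ee_rot']);print(M)
p=s['ee_pos']
A=np.array([470.3,-5.4,230]);B=np.array([651.1,69.5,230])
d=M.T@(A-p);print("toA",d/200,np.linalg.norm(d)); print("A-B",M.T@(B-A)/200)
E
```

```text
[[ 0.95  -0.     0.312]
 [-0.312 -0.001  0.95 ]
 [ 0.    -1.    -0.001]]
toA [ 2.243  0.006 -2.417] 659.4098480906002
A-B [ 0.742 -0.001  0.637]
```

>>> {"api": "move_arm", "payload": {"rows": [[255, [0.08, 0, -0.08], 0], [255, [0.15, 0, -0.16], 0], [255, [0.15, 0, -0.16], 0], [255, [0.15, 0, -0.16], 0], [255, [0.15, 0, -0.16], 0], [255, [0.15, 0, -0.16], 0], [255, [0.15, 0, -0.16], 0], [255, [0.15, 0, -0.16], 0], [255, [0.15, 0, -0.16], 0], [255, [0.15, 0, -0.16], 0], [255, [0.08, 0, -0.08], 0], [255, [0, 0, 0], 0]]}}

```text
clock: 1.3
ee_pos: [383.2, 192.7, 231.3]
ee_rot: [0.698, -0.698, 0.113, -0.113]
contact_force: [-0.3, -0.6, -0.3]
width: 0.2
```

>>> {"api": "move_arm", "payload": {"rows": [[255, [0.1, 0, -0.12], 0], [255, [0.15, 0, -0.16], 0], [255, [0.15, 0, -0.16], 0], [255, [0.15, 0, -0.16], 0], [255, [0.12, 0, -0.14], 0], [255, [0.05, 0, -0.06], 0], [255, [0, 0, 0], 0], [255, [0, 0, 0], 0], [255, [0, 0, 0], 0]]}}

```text
clock: 2.2
ee_pos: [468.6, 0.6, 231.1]
ee_rot: [0.698, -0.698, 0.111, -0.111]
contact_force: [0.0, -0.2, -0.0]
width: 0.1
```

```bash
python3 - <<'E'
from h import *
np.set_printoptions(precision=3,suppress=True)
p,d=ctrl.grab_frame("scene");cv2.imwrite("pics/s2.png",cv2.resize(p[130:330,200:460],None,fx=3,fy=3))
s=ctrl.read_state();M=rot(s['ee_rot']);print(s['ee_pos'],s['clock'],M[:,1])
print(M.T@(np.array([470.3,-5.4,60])-s['ee_pos'])/200)
p,d=ctrl.grab_frame("wrist");cv2.imwrite("pics/w2.png",p)
E
```

```text
[468.665   0.412 231.173] 2.25 [-0.  0. -1.]
[ 0.017  0.856 -0.025]
```

View pics/s2.png

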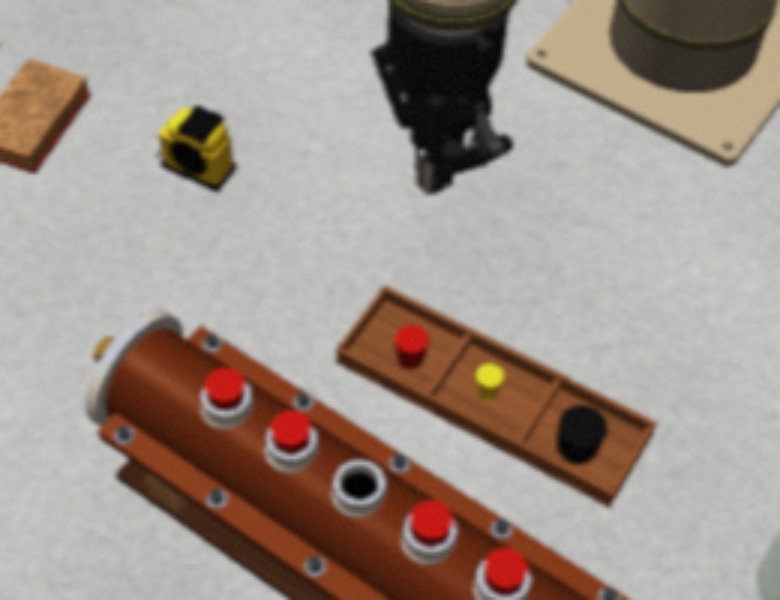

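View pics/w2.png

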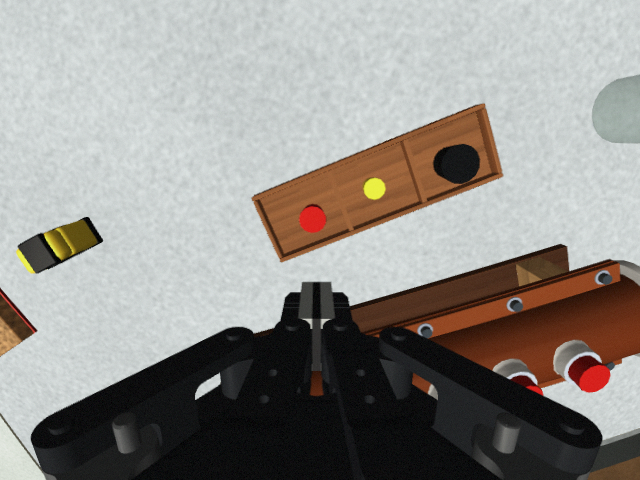

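The scene shows the shut fingers high above the tray, and the wrist view shows the red bung at (313,218) with nothing in the way. I'll centre first, then descend.

>>> {"api": "move_arm", "payload": {"rows": [[255, [0.02, 0, -0.025], 0], [255, [0, 0.12, 0], 0], [255, [0, 0.18, 0], 0], [255, [0, 0.18, 0], 0], [255, [0, 0.18, 0], 0], [255, [0, 0.11, 0], 0], [255, [0, 0.05, 0], 0], [255, [0, 0.02, 0], 0], [255, [0, 0, 0], 0], [255, [0, 0, 0], 0], [255, [0, 0, 0], 0]]}}

```text
clock: 3.4
ee_pos: [472.0, -7.0, 64.3]
ee_rot: [0.699, -0.698, 0.111, -0.112]
contact_force: [-0.3, -0.0, 0.5]
width: -0.1
```

```bash
python3 - <<'E'
from h import *
np.set_printoptions(precision=3,suppress=True)
s=ctrl.read_state();M=rot(s['ee_rot']);print(s['ee_pos'],s['clock'])
print(M.T@(np.array([470.3,-5.4,60])-s['ee_pos'])/200)
p,d=ctrl.grab_frame("scene");cv2.imwrite("pics/s3.png",cv2.resize(p[150:330,230:450],None,fx=3,fy=3))
E
```

```text
[471.969  -6.96   64.275] 3.4
[-0.01   0.021  0.005]
```

View pics/s3.png

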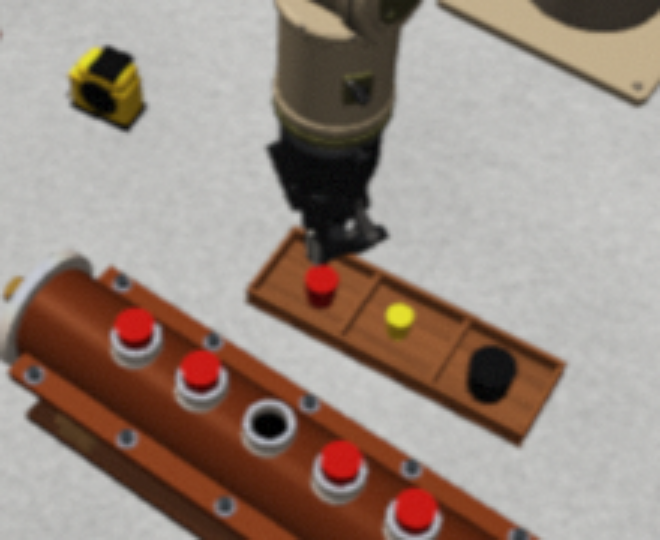

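The fingertips are directly above the red bung and about 29 mm up. I'll trim slightly, then hold.

>>> {"api": "move_arm", "payload": {"rows": [[255, [-0.01, 0.02, 0.005], 0], [255, [0, 0, 0], 0], [255, [0, 0, 0], 0], [255, [0, 0, 0], 0], [255, [0, 0, 0], 0], [255, [0, 0, 0], 0], [255, [0, 0, 0], 0], [255, [0, 0, 0], 0], [255, [0, 0, 0], 0], [255, [0, 0, 0], 0], [255, [0, 0, 0], 0], [255, [0, 0, 0], 0]]}}

```text
clock: 4.65
ee_pos: [469.6, -5.5, 59.3]
ee_rot: [0.698, -0.698, 0.112, -0.112]
contact_force: [-0.0, -0.4, 0.2]
width: 0.1
```

>>> {"api": "move_arm", "payload": {"rows": [[255, [0, 0, 0], 0], [255, [0, 0, 0], 0], [255, [0, 0, 0], 0], [255, [0, 0, 0], 0], [255, [0, 0, 0], 0], [255, [0, 0, 0], 0], [255, [0, 0, 0], 0], [255, [0, 0, 0], 0], [255, [0, 0, 0], 0], [255, [0, 0, 0], 0], [255, [0, 0, 0], 0], [255, [0, 0, 0], 0]]}}

```text
clock: 5.85
ee_pos: [469.6, -5.5, 59.3]
ee_rot: [0.698, -0.698, 0.112, -0.112]
contact_force: [0.1, 0.9, -0.4]
width: -0.1
```

>>> {"api": "move_arm", "payload": {"rows": [[255, [0, 0, 0], 0], [255, [0, -0.1, 0], 0], [255, [0, -0.2, 0], 0], [255, [0, -0.2, 0], 0], [255, [0, -0.2, 0], 0], [255, [0, -0.15, 0], 0], [255, [0, -0.05, 0], 0], [255, [0, 0, 0], 0]]}}

```text
clock: 6.65
ee_pos: [470.2, -5.5, 240.2]
ee_rot: [0.699, -0.698, 0.111, -0.112]
contact_force: [-0.1, 0.3, 0.3]
width: 0.3
```

>>> {"api": "move_arm", "payload": {"rows": [[255, [0.08, 0, 0.07], 0], [255, [0.15, 0, 0.13], 0], [255, [0.15, 0, 0.13], 0], [255, [0.15, 0, 0.13], 0], [255, [0.13, 0, 0.11], 0], [255, [0.08, 0, 0.07], 0], [255, [0, 0, 0], 0], [255, [0, 0, 0], 0], [255, [0, 0, 0], 0], [255, [0, 0, 0], 0]]}}

```text
clock: 7.65
ee_pos: [649.5, 69.4, 239.3]
ee_rot: [0.698, -0.698, 0.112, -0.112]
contact_force: [-0.8, 0.1, 0.3]
width: -0.1
```

```bash
python3 - <<'E'
from h import *
np.set_printoptions(precision=3,suppress=True)
s=ctrl.read_state();M=rot(s['ee_rot']);print(s['ee_pos'],s['clock'])
print(M.T@(np.array([651.1,69.5,161])-s['ee_pos'])/200)
E
```

```text
[649.53   69.365 239.288] 7.65
[0.007 0.391 0.003]
```

>>> {"api": "move_arm", "payload": {"rows": [[255, [0.007, 0, 0.003], 0], [255, [0, 0.06, 0], 0], [255, [0, 0.12, 0], 0], [255, [0, 0.12, 0], 0], [255, [0, 0.06, 0], 0], [255, [0, 0.03, 0], 0], [255, [0, 0, 0], 0], [255, [0, 0, 0], 0], [255, [0, 0, 0], 0]]}}

```text
clock: 8.55
ee_pos: [652.2, 70.1, 162.4]
ee_rot: [0.698, -0.698, 0.111, -0.112]
contact_force: [0.9, 0.5, -0.7]
width: -0.1
```

```bash
python3 - <<'E'
from h import *
np.set_printoptions(precision=3,suppress=True)
s=ctrl.read_state();M=rot(s['ee_rot']);print(s['ee_pos'],s['clock'])
print(M.T@(np.array([651.1,69.5,161])-s['ee_pos'])/200)
p,d=ctrl.grab_frame("scene");cv2.imwrite("pics/s4.png",cv2.resize(p[180:360,220:440],None,fx=3,fy=3))
E
```

```text
[652.244  70.091 162.414] 8.55
[-0.005  0.007 -0.005]
```

View pics/s4.png

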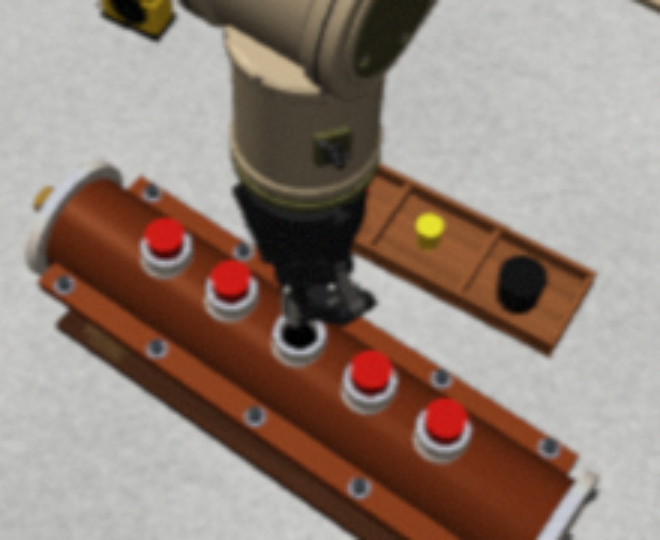

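The fingertips are about 26 mm over the open vent, so I'll hold here.

>>> {"api": "move_arm", "payload": {"rows": [[255, [0, 0, 0], 0], [255, [0, 0, 0], 0], [255, [0, 0, 0], 0], [255, [0, 0, 0], 0], [255, [0, 0, 0], 0], [255, [0, 0, 0], 0], [255, [0, 0, 0], 0], [255, [0, 0, 0], 0], [255, [0, 0, 0], 0], [255, [0, 0, 0], 0], [255, [0, 0, 0], 0], [255, [0, 0, 0], 0]]}}

```text
clock: 9.8
ee_pos: [651.6, 70.1, 161.3]
ee_rot: [0.698, -0.698, 0.112, -0.112]
contact_force: [-0.7, 0.1, 0.7]
width: 0.2
```

>>> {"api": "move_arm", "payload": {"rows": [[255, [0, 0, 0], 0], [255, [0, 0, 0], 0], [255, [0, 0, 0], 0], [255, [0, 0, 0], 0], [255, [0, 0, 0], 0], [255, [0, 0, 0], 0], [255, [0, 0, 0], 0], [255, [0, 0, 0], 0], [255, [0, 0, 0], 0], [255, [0, 0, 0], 0]]}}

```text
clock: 10.8
ee_pos: [651.7, 70.1, 161.3]
ee_rot: [0.698, -0.698, 0.112, -0.112]
contact_force: [0.7, 0.5, -0.9]
width: 0.1
```

>>> {"api": "move_arm", "payload": {"rows": [[255, [0, -0.1, 0], 0], [255, [0, -0.2, 0], 0], [255, [0, -0.2, 0], 0], [255, [0, -0.15, 0], 0], [255, [0, -0.05, 0], 0], [255, [0, 0, 0], 0]]}}

```text
clock: 11.4
ee_pos: [652.2, 70.0, 302.7]
ee_rot: [0.699, -0.698, 0.111, -0.112]
contact_force: [-0.4, -0.3, 0.2]
width: 0.1
```

>>> {"api": "move_arm", "payload": {"rows": [[255, [-0.1, 0, 0.05], 0], [255, [-0.18, 0, 0.1], 0], [255, [-0.18, 0, 0.1], 0], [255, [-0.18, 0, 0.1], 0], [255, [-0.18, 0, 0.1], 0], [255, [-0.18, 0, 0.1], 0], [255, [-0.18, 0, 0.1], 0], [255, [-0.18, 0, 0.1], 0], [255, [-0.08, 0, 0.05], 0], [255, [0, 0, 0], 0], [255, [0, 0, 0], 0], [255, [0, 0, 0], 0]]}}

```text
clock: 12.6
ee_pos: [428.5, 310.6, 300.6]
ee_rot: [-0.698, 0.699, -0.112, 0.112]
contact_force: [0.2, 0.7, 0.4]
width: 0.5
```

```bash
python3 - <<'E'
from h import *
s=ctrl.read_state();print(s['ee_pos'],s['clock'],abs(s['qvel']).max(),s['contact_force'])
for n in("top","scene"):
    p,d=ctrl.grab_frame(n);cv2.imwrite(f"pics/{n}5.png",p)
E
```

```text
[428.49463682 310.57688289 300.55550172] 12.6 0.007475416184627766 [0.17208951 0.66667157 0.38742262]
```

View pics/top5.png

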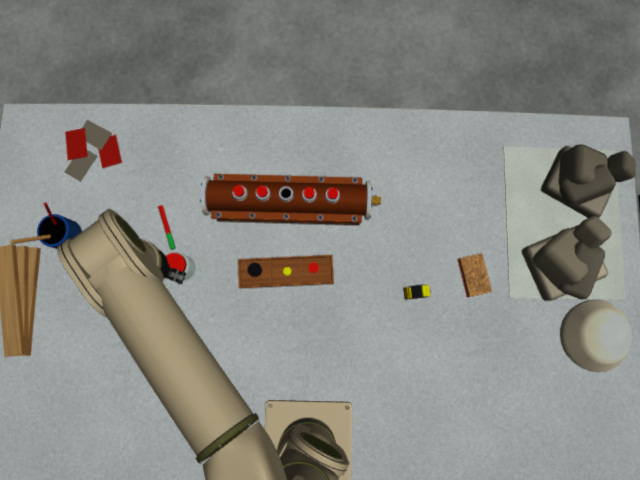

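View pics/scene5.png

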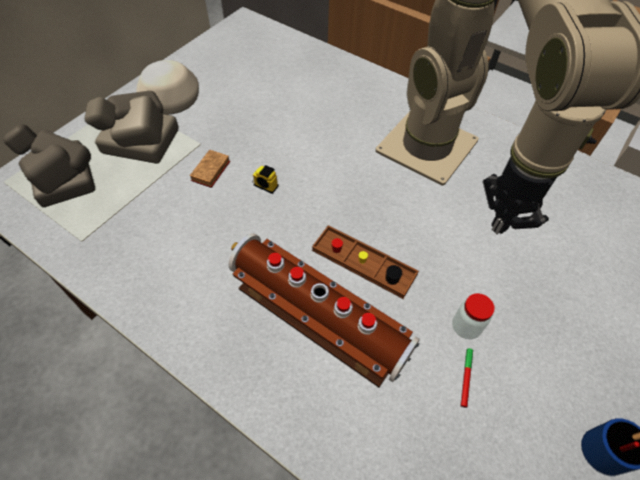

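Both views show the bungs, tray, mould and jar where they were. The hand is well clear, 200 mm above the jar's level, and still.

```bash
python3 -c "
from cell import ctrl
print(ctrl.close_job())"
```

```text
the job is handed in; nothing more can be done
None
```

The pointing is done and handed in at about 12.7 s, in the order you asked, and I saw no sign of the arm touching anything.

- **Red bung:** I held the shut fingertips about 24 mm above its middle for just over 2 s. The two cameras put the bung at about (470, -5) and agreed to about 1 mm.
- **Open vent:** This is the middle one of the five, at about (651, 70). I held about 25 mm above its mouth for just over 2 s. I took its position from the row of fitted bungs either side of it.
- **Withdrawal:** I lifted straight up, then drew the hand back to (428, 311, 301), which is more than 30 cm from both points.

The last pictures show everything where it started. Force readings on the tool at the end of each move stayed under about 1 N, and no check failed.

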